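# Load the drilling fixture and press start

## Robot

A 6-joint arm with a two-finger parallel gripper is mounted at the origin on the work surface. World frame = base frame: x ahead of the robot, y to its left, z up, the work surface at z = 0. Lengths are in m, angles in rad, forces in N, time in s.
With the tool pointing down it reaches from about 0.25 to 0.725 m from the base axis. Payload 4 kg.
Tool frame: the origin (TCP) lies where the fingers leave the gripper's body, on its centre line; the fingertips stand 73 mm ahead of it and the grasp point (between the pads) lies 54 mm ahead of it (bot.tips_ahead is the z of the fingertips in the tool frame, in m); z points along the fingers, y is the direction in which the jaws open and shut (so a half turn about z gives the same grasp; the last joint's range is limited). The gripper opens to 85 mm and grips with 20 to 120 N. Pads are 22 mm wide; open, the fingers measure 114 mm over their backs; the gripper's body (76 mm by 85 mm) begins 54 mm behind the grasp point. The pads swing forward as they close: fully open they stand 13 mm farther back than shut.
Start: joints at [-1.276, 0.241, 0.005, 1.335, 0, 1.571], TCP at [0.145, -0.478, 0.304] pointing down, gripper open.
Joint ranges: [-2.72, 2.72], [-1.05, 1.87], [-1.09, 1.28], [-1.99, 2.15], [-1.42, 1.44], [-3.14, 3.14]. Speed limits (rad/s): [2.79, 2.79, 3.14, 3.14, 3.14, 3.14].

## Interface

Orientations are given as a unit quaternion [x, y, z, w].
In Python, from workcell import readout, camera, get_calibration, order, bot gives the robot as it stands.
- The arm moves only by the tool send_rows, never from a script. Its argument "moves" is a list of rows, each a list of 3 entries, a list of its own where there are three numbers: the shift along the tool's x, y, z in mm, then the turn, a rotation vector about the tool's x, y, z in rad, then the finger opening in mm, from 0 to 85.4. In form: [[[dx, dy, dz], [ax, ay, az], grip], ...]. A call has 1 to 12 rows; each row is the pose to reach, as a shift and turn from the pose measured when the call began, along the tool's axes at that moment; what a row does not reach only later rows make up. A row lasts 1/12 s, in which the tool goes at most 41.7 mm and 7.16 degrees, less where a joint would pass 70% of its speed; a pose out of reach is approached as far as the arm can. A call with a gripper value outside its range is refused whole. The fingers move at their own pace and stop on an object; the grip force is fixed at half the most. Time passes only in rows, so rows that repeat a pose let the fingers close. It gives the time, the measured TCP pose, the force and the opening at its end, in the units of the state.
- readout.get_obs(): the state, without advancing time (a new reading comes with each control period).
- camera(name): name is "scene" or "top" or "wrist"; returns the picture (400x640x3 uint8, red, green, blue); there is no depth.
- get_calibration(name): a dict with "fx", "fy", "cx", "cy" (pixels), "R" (3x3) and "t" (3): a world point X has camera coordinates R X + t. Camera axes: x right, y down, z forward; pixel columns grow to the right and rows downward; lengths in m; the calibration is good to about 2 mm. The wrist camera is an equidistant fisheye: a pixel r from the principal point sees the ray r / f radians off the axis. A picture is of the moment at which its call begins: read the wrist's pose just before it. get_calibration takes no time and is no camera call; for the wrist camera it gives the pose at the moment of the call.
- order.job_done(): hands the job in, once; it reports no verdict.
The state is a dict: "clock": time; "joint_pos": joint angles; "joint_vel": joint speeds; "tau": joint torques, N m; "eef_pos": TCP position; "tool_rot": TCP orientation; "ft_force": force on the tool from outside, world axes, zero at the start; "ft_torque": the same for the moment, N m; "grip_width": finger opening in m.
Only numpy, scipy, OpenCV 4.12 (cv2) and the standard library are available. Lean on these libraries where they do the work, as an engineer would, in place of code of your own. Each camera call takes 0.05 s, during which the arm holds its last target. There are 200 camera calls.

## Task

Take the short wooden batten off the plywood board and slide it flat along the bed of the drilling fixture, under the hinged gravity catch so that the batten's own edge lifts it, until the batten lies against both end stops and the catch has dropped behind it. Only then press the wide start button on the tilted control box fully down and let it spring back. Do not press the small button beside it, and leave the mug, carton and screwdriver where they are.

Things in the scene. Friction and masses are not known exactly. Their poses are not given: they have to be found in the camera images.
- batten: Planed softwood batten, a plain loose block 45 (its x) by 140 (its y) by 28 (z) mm, about 0.09 kg, lying flat on the plywood board (200 x 210 mm, 12 mm thick). Origin: centre of its underside. Grip it across the 45 mm width, at mid length; turned end for end it is the same.
- board: Plain plywood board fixed on the bench, 200 (x) by 210 (y) by 12 mm thick, on which the batten starts. Origin: centre of its underside, on the bench.
- fixture: Fixed drilling fixture, origin on the bench top. Its x is the feed direction (open entry to end stops), y left. Flat bed 12 mm thick, x -115 to 100, y -105 to 105 mm. Two guide rails, 12 mm above the bed, leave a lane y -76 to 76 for the batten laid crosswise (long side along y). Drill head beyond the stops: bit tip at x 118, head from x 138, up to 82 mm above the bench.
- pocket (a point): Point on the bed surface (12 mm above the bench), at fixture x = +60, y = 0: where the centre of the batten's underside lies when it is against both end stops. Axes as the fixture's (x the feed direction).
- entry (a point): Point on the bed surface at fixture x = -85, y = 0: the batten set down crosswise with its underside centred here is clear of the catch and its axle; from here it is slid 145 mm along the fixture's +x to the pocket. Axes as the fixture's.
- catch (a joint): Angle (rad) of the gravity catch, a steel bar 70 x 20 x 8 mm, 70 g, over the left end of the lane. 0: at rest, tip low; grows as the tip lifts, to 0.9. The batten sliding under it lifts it about 0.15 rad with under 2 N; it drops back to 0 by its own weight once the batten is within about 4 mm of the stops, and then blocks the way back.
- catch_tip (a point): Lower corner of the catch's free end, middle of its 20 mm width; at rest about 18 mm above the bed, 10 mm lower than the batten's top.
- console: Control box 110 x 180 x 50 mm on a fixed stand, its face tilted 40 degrees from horizontal towards console -x (the robot's side). Origin on the bench below it. On the face, about 0.12 m above the bench: the wide start button at console y +36 mm and a small button at y -36 mm. A guard bar crosses above them, so they are pressed along the tilted axis, not from straight above.
- start_top (a point): Centre of the top of the start button (black, 32 mm across, the wider of the two, in a steel collar 48 mm across). z axis: out of the face, opposite to the way it is pressed (40 degrees from vertical); y: along the console's y, level; x: up the slope. The top stands 12 mm proud of its collar when released, and moves with the button.
- start (a joint): Travel of the start button (m): 0 released, 0.008 fully down. Spring: 1.5 N at the start to 5 N fully down.
- second (a joint): Travel (m) of the small button (black, 18 mm across, 72 mm to the right of the start button along console -y), 0 to 0.008; not to be pressed.
- mug: White mug, 76 mm across, 90 mm high, standing beyond the work; origin at the centre of its foot.
- carton: Cardboard carton 90 x 60 x 50 mm beyond the work; origin at the centre of its underside.
- screwdriver: Screwdriver 190 mm long lying on the bench near the robot; origin below its middle.
- stop_left (a point): Middle of the left stop face (fixture x 82.5, y 52, 14 mm above the bed). Each stop block is 30 mm wide in y and 52 mm above the bench at its top; a lip reaches 14 mm back over the lane, underside 33 mm above the bed, so the batten must be slid in, not put in from above. Between the two stops y -37 to 37 is free for a finger, as far as the drill bit.
- stop_right (a point): Middle of the right stop face, the twin of the left one, at fixture x 82.5, y -52.
- axle (a point): Point on the catch's axle, in the middle of the bar's width: fixture x -35, y 55, 56 mm above the bench. The axle runs along fixture y; the bar (y 45 to 65) points from it down and along the feed. Below the axle the batten has 8 mm to spare. Its post stands outside the lane (y 90 to 102, 64 mm above the bench).
- guard_mid (a point): Middle of the round steel guard bar, 12 mm thick, level along console y between posts at y -80 and 80. Its axis lies 30 mm up-slope of the button axes and 42 mm out from the button tops along the face normal; the tool passes on its down-slope side.
Not all that is in view belongs to the job. There is more than one size of the console; the one meant has the size given above. Of the things shaped like the batten, the wooden one is meant.

How it is judged:
By the outcome, as a careful person would: the job done as asked, in the order asked, and still so for the second after the job is handed in, with the robot touching nothing.
It also fails if it takes over 67 s, if anything falls off the work surface, if the arm or the gripper's body presses on something with over 40 N, if the wrist force passes 120 N, or if a joint passes its speed limit or range.

## Working session

There is one attempt and no reset: what is moved stays moved. The work goes in short steps, Python scripts to look and compute and a tool call to move; the robot and the scene stay as the last step left them, time stands still between calls to the robot, and variables do not carry over. Pictures are saved under pics/ and viewed, about 8 in all and at most 12, crops included, and the job is handed in when it is done.

Besides the shell and the picture viewer there is one more tool, called after ">>>" in YAML: its name, and indented under it one key for each argument. send_rows: Moves the arm, as the interface text tells. Its arguments: {"type":"object","properties":{"moves":{"type":"array","items":{"type":"array"}}},"required":["moves"]}

```bash
ls; mkdir -p pics; python3 - <<'E'
from workcell import readout,camera,get_calibration
import cv2,numpy as np
for n in("scene","top"):
    cv2.imwrite(f"pics/{n}0.png",camera(n)[:,:,::-1]); c=get_calibration(n); print(n,{k:np.round(v,4).tolist() for k,v in c.items()})
o=readout.get_obs();print(o)
E
```

```text
pics
scene {'fx': 398.1375, 'fy': 398.1375, 'cx': 318.6912, 'cy': 202.1295, 'R': [[0.0107, 0.9999, -0.0116], [0.7857, -0.0156, -0.6185], [-0.6186, -0.0025, -0.7857]], 't': [-0.1137, -0.3492, 1.4635]}
top {'fx': 408.8154, 'fy': 408.8154, 'cx': 323.8805, 'cy': 201.5365, 'R': [[0.0205, -0.9991, 0.0369], [-0.9875, -0.026, -0.1554], [0.1562, -0.0333, -0.9872]], 't': [0.0562, 0.5611, 1.0915]}
{'clock': 0.1, 'joint_pos': array([-1.27598060e+00,  2.41329204e-01,  3.84906101e-03,  1.33518974e+00,
        3.30397718e-06,  1.57083012e+00]), 'joint_vel': array([-0.00013795, -0.00251042,  0.00319127, -0.00187641,  0.0003307 ,
        0.00092221]), 'tau': array([ 4.27665054e-04, -3.73137403e+01,  2.53010076e+01,  1.08654506e-02,
        8.76803483e-05, -1.27179547e-05]), 'eef_pos': array([ 0.14515746, -0.47801588,  0.30310228]), 'tool_rot': array([ 9.89157168e-01,  1.46857822e-01, -1.35970187e-04, -9.26857078e-04]), 'ft_force': array([0.23656535, 0.04194103, 1.03080924]), 'ft_torque': array([-0.0217238 ,  0.00831747,  0.0352403 ]), 'grip_width': 0.08506453222791811}
```

View pics/top0.png

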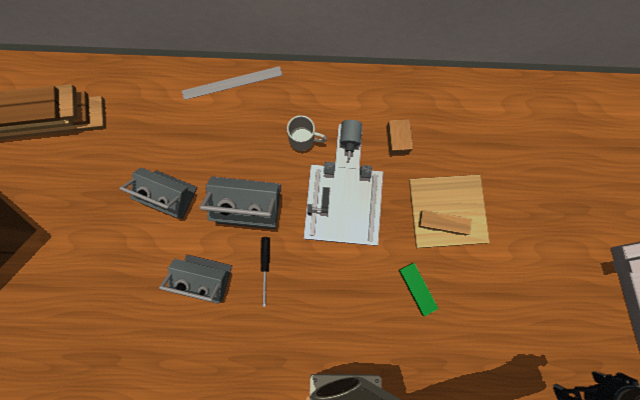

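View pics/scene0.png

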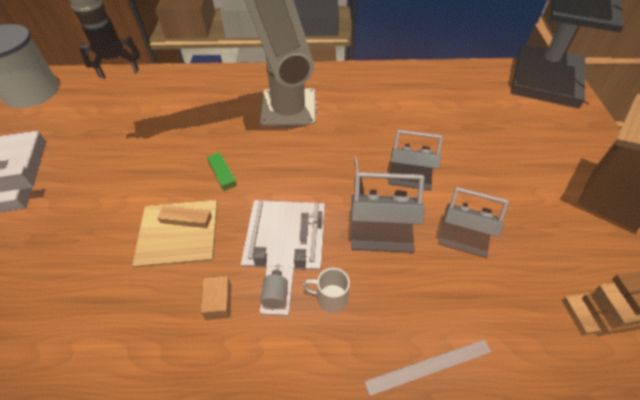

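The top view shows the batten on the board at about (445,223), a green decoy at (418,289), the fixture at (343,205) with its stops at the top, and three consoles. The largest console is at (243,203). I'll enlarge this area to measure it.

```bash
python3 - <<'E'
import cv2
i=cv2.imread("pics/top0.png")[115:255,195:495]
i=cv2.resize(i,(798,372),interpolation=cv2.INTER_CUBIC)
j=cv2.imread("pics/scene0.png")[120:320,130:450]
cv2.imwrite("pics/topc.png",i)
E
```

```text
(no output)
```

View pics/topc.png

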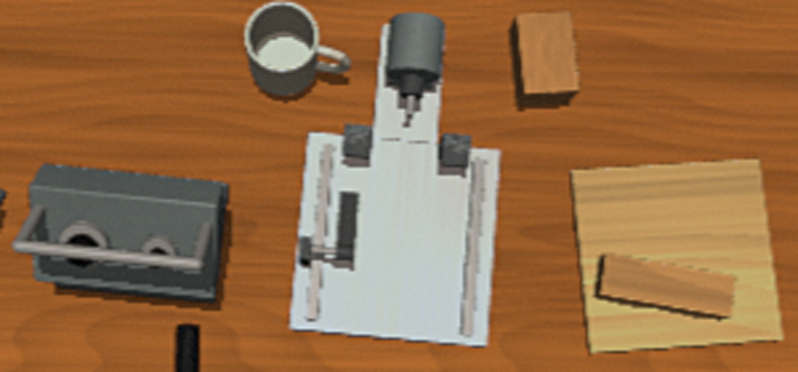

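The crop shows:
- **Bed corners:** about (311,132), (499,150), (487,346) and (290,328).
- **Batten top corners:** about (608,254), (736,277), (729,317) and (600,291).
- **Start button:** about (82,245), on the left.
- **Small button:** about (157,250).
- **Guard ends:** about (18,245) and (205,262).

```bash
cat > h.py <<'E'
import numpy as np
from scipy.spatial.transform import Rotation as Ro
from scipy.optimize import least_squares
from workcell import readout,camera,get_calibration,bot
def proj(c,X):
    R,t=np.array(c["R"]),np.array(c["t"]); p=np.atleast_2d(X)@R.T+t
    return np.c_[c["fx"]*p[:,0]/p[:,2]+c["cx"],c["fy"]*p[:,1]/p[:,2]+c["cy"]]
def projw(c,X):
    R,t=np.array(c["R"]),np.array(c["t"]); p=np.atleast_2d(X)@R.T+t
    r=np.hypot(p[:,0],p[:,1]); th=np.arctan2(r,p[:,2]); s=th/np.maximum(r,1e-9)
    return np.c_[c["fx"]*p[:,0]*s+c["cx"],c["fy"]*p[:,1]*s+c["cy"]]
def place(q,P):
    x,y,a=q; P=np.array(P,float); k,s=np.cos(a),np.sin(a)
    return np.c_[x+k*P[:,0]-s*P[:,1],y+s*P[:,0]+k*P[:,1],P[:,2]]
def fit(views,q0):
    "views: list of (projfn,calib,modelpts[m],pixels)"
    f=lambda q:np.concatenate([(pf(c,place(q,P))-np.array(u)).ravel() for pf,c,P,u in views])
    r=least_squares(f,q0); return r.x,np.round(r.fun,1)
a40=np.deg2rad(40); N=np.array([-np.sin(a40),0,np.cos(a40)]); U=np.array([np.cos(a40),0,np.sin(a40)]); 
E
python3 - <<'E'
from h import *
c=get_calibration("top"); R,t=np.array(c["R"]),np.array(c["t"]); print("cam",-R.T@t)
px=lambda L:[(195+u/2.66,115+v/2.657) for u,v in L]
m=1e-3
print("fix",*fit([(proj,c,np.array([(100,105,12),(100,-105,12),(-115,-105,12),(-115,105,12)])*m,px([(311,132),(499,150),(487,346),(290,328)]))],[.5,0,0]))
print("bat",*fit([(proj,c,np.array([(22.5,70,40),(22.5,-70,40),(-22.5,-70,40),(-22.5,70,40)])*m,px([(608,254),(736,277),(729,317),(600,291)]))],[.5,-.25,0]))
print("brd",*fit([(proj,c,np.array([(100,105,12),(100,-105,12),(-100,-105,12),(-100,105,12)])*m,px([(570,170),(759,158),(783,341),(590,353)]))],[.5,-.25,0]))
# console: rough, buttons at z .12
s=np.array([0,.036,.12]);w=np.array([0,-.036,.115])
G=U*.03+N*.042
con=np.array([s,w,[G[0],.08,.12+G[2]],[G[0],-.08,.12+G[2]]])
print("con",*fit([(proj,c,con,px([(82,243),(157,248),(18,245),(205,262)]))],[.5,.25,0]))
E
```

```text
cam [0.38246857 0.10703057 1.16265097]
fix [ 0.56527446  0.00934722 -0.0692633 ] [-0.7 -0.3  0.7 -0.1  0.1  0.3 -0.1  0.1]
bat [ 0.51092234 -0.27360479 -0.16897215] [-0.7 -1.1  0.2 -0.2  0.7  0.5 -0.1  0.7]
brd [ 0.54736333 -0.2921484   0.09013993] [ 0.2 -0.1  0.   0.1 -0.  -0.3 -0.2  0.3]
con [ 0.52111866  0.28533623 -0.05931619] [ 0.3  1.9  0.6  2.6  1.8 -1.7 -2.6 -2.6]
```

```bash
cat >> h.py <<'E'
def down(yaw):  # tool z down, tool y along world direction yaw
    y=np.array([np.cos(yaw),np.sin(yaw),0]); z=np.array([0,0,-1.]); return Ro.from_matrix(np.c_[np.cross(y,z),y,z])
def row(p,r):
    o=readout.get_obs(); r0=Ro.from_quat(o["tool_rot"])
    d=r0.inv().apply(np.array(p)-o["eef_pos"])*1e3; v=(r0.inv()*r).as_rotvec()
    n=max(np.linalg.norm(d)/41.7,np.degrees(np.linalg.norm(v))/7.16)
    print("row",np.round(d,1).tolist(),np.round(v,4).tolist(),"n>=%.1f"%n)
def st():
    o=readout.get_obs(); print("t",round(o["clock"],2),"p",np.round(o["eef_pos"],4),"F",np.round(o["ft_force"],1),"g",round(o["grip_width"]*1e3,1),"q",np.round(o["joint_pos"],2)); return o
E
python3 - <<'E'
from h import *
o=st(); print(Ro.from_quat(o["tool_rot"]).as_matrix().round(2), get_calibration("wrist"))
Rw=Ro.from_quat(o["tool_rot"]).as_matrix(); cw=get_calibration("wrist"); print("cam in tool",Rw.T@(-np.array(cw["R"]).T@cw["t"]-o["eef_pos"]))
for y in(-.169,-.169+np.pi): row([.48,-.274,.27],down(y))
E
```

```text
t 0.1 p [ 0.1452 -0.478   0.3031] F [0.2 0.  1. ] g 85.1 q [-1.28  0.24  0.    1.34  0.    1.57]
[[ 0.96  0.29 -0.  ]
 [ 0.29 -0.96  0.  ]
 [ 0.   -0.   -1.  ]] {'fx': 309.70691628693146, 'fy': 309.70691628693146, 'cx': 318.99819179309145, 'cy': 201.27620570783645, 'R': array([[ 0.29043279, -0.95689373, -0.0017862 ],
       [-0.90696075, -0.27587149,  0.3183035 ],
       [-0.30507538, -0.09082576, -0.94798718]]), 't': array([-0.49817344, -0.04284489,  0.38168777])}
cam in tool [ 0.0808078  -0.00085202 -0.07147893]
row [379.7, -97.9, 33.3] [-0.0017, -0.001, -1.107] n>=9.4
row [379.7, -97.9, 33.3] [-0.0012, 0.0019, 2.0346] n>=16.3
```

>>> send_rows:
  moves:
    - [[409,-89,45],[0,0,-1.107],85]
    - [[409,-89,45],[0,0,-1.107],85]
    - [[409,-89,45],[0,0,-1.107],85]
    - [[409,-89,45],[0,0,-1.107],85]
    - [[409,-89,45],[0,0,-1.107],85]
    - [[409,-89,45],[0,0,-1.107],85]
    - [[409,-89,45],[0,0,-1.107],85]
    - [[409,-89,45],[0,0,-1.107],85]
    - [[409,-89,45],[0,0,-1.107],85]
    - [[409,-89,45],[0,0,-1.107],85]
    - [[409,-89,45],[0,0,-1.107],85]
    - [[409,-89,45],[0,0,-1.107],85]

```text
clock: 1.1
eef_pos: [0.5122, -0.2719, 0.2566]
tool_rot: [0.763, 0.647, -0.0, -0.002]
ft_force: [-1.2, -0.7, -0.8]
grip_width: 0.0847
```

```bash
python3 - <<'E'
from h import *
import cv2,json
st(); c=get_calibration("wrist"); cv2.imwrite("pics/w1.png",camera("wrist")[:,:,::-1])
m=1e-3
P=np.array([(22.5,70,40),(22.5,-70,40),(-22.5,-70,40),(-22.5,70,40)])*m
print(projw(c,place([.5109,-.2736,-.169],P)).round())
json.dump({k:np.array(v).tolist() for k,v in c.items()},open("w1.json","w"))
E
```

```text
t 1.1 p [ 0.5122 -0.2719  0.2566] F [-1.2 -0.7 -0.8] g 84.7 q [-0.49  0.42  0.14  1.29  0.    1.25]
[[345. 117.]
 [341. 254.]
 [298. 253.]
 [296. 117.]]
```

View pics/w1.png

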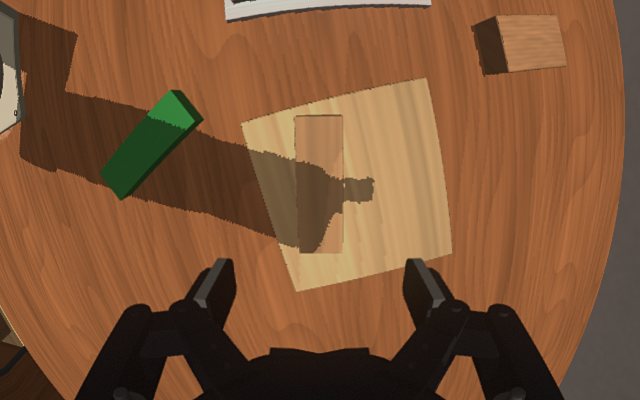

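The batten's top corners are at about (296,115), (343,115), (342,253) and (300,252). That is within 2 px of my prediction, so I'll go down and grip.

```bash
python3 - <<'E'
from h import *
row([.511,-.2735,.089],down(-.169))
E
```

```text
row [-0.8, 0.8, 168.1] [-0.0033, -0.0019, 0.0022] n>=4.0
```

>>> send_rows:
  moves:
    - [[-1,-1,40],[-0.003,-0.002,0.002],85]
    - [[-1,-1,80],[-0.003,-0.002,0.002],85]
    - [[-1,-1,115],[-0.003,-0.002,0.002],85]
    - [[-1,-1,140],[-0.003,-0.002,0.002],85]
    - [[-1,-1,160],[-0.003,-0.002,0.002],85]
    - [[-1,-1,167],[-0.003,-0.002,0.002],85]
    - [[-1,-1,167],[-0.003,-0.002,0.002],85]
    - [[-1,-1,167],[-0.003,-0.002,0.002],40]
    - [[-1,-1,167],[-0.003,-0.002,0.002],40]
    - [[-1,-1,167],[-0.003,-0.002,0.002],40]
    - [[-1,-1,167],[-0.003,-0.002,0.002],40]
    - [[-1,-1,167],[-0.003,-0.002,0.002],40]

```text
clock: 2.15
eef_pos: [0.5105, -0.2742, 0.0924]
tool_rot: [0.764, 0.645, 0.001, 0.002]
ft_force: [-1.0, -0.4, 6.6]
grip_width: 0.044
```

>>> send_rows:
  moves:
    - [[0,0,0],[0,0,0],40]
    - [[0,0,0],[0,0,0],40]
    - [[0,0,0],[0,0,0],40]
    - [[0,0,0],[0,0,0],40]

```text
clock: 2.48
eef_pos: [0.5104, -0.2741, 0.0924]
tool_rot: [0.764, 0.645, 0.001, 0.002]
ft_force: [-0.4, 0.8, 1.4]
grip_width: 0.0439
```

```bash
python3 - <<'E'
from h import *
st()
e=place([.5653,.0093,-.0693],[[-.085,0,0]])[0]; print("entry",e)
row([e[0],e[1],.22],down(-.0693))
E
```

```text
t 2.48 p [ 0.5104 -0.2741  0.0924] F [-0.4  0.8  1.4] g 43.9 q [-0.49  0.56 -0.09  0.91 -0.    1.25]
entry [0.48050402 0.01518579 0.        ]
row [279.9, -77.6, -128.3] [0.0035, 0.0018, -0.0994] n>=7.6
```

>>> send_rows:
  moves:
    - [[0,0,-25],[0,0,0],40]
    - [[0,0,-60],[0,0,0],40]
    - [[20,-5,-90],[0,0,-0.02],40]
    - [[50,-14,-90],[0.003,0.002,-0.05],40]
    - [[90,-25,-90],[0.003,0.002,-0.1],40]
    - [[130,-36,-90],[0.003,0.002,-0.1],40]
    - [[170,-47,-90],[0.003,0.002,-0.1],40]
    - [[210,-58,-90],[0.003,0.002,-0.1],40]
    - [[245,-68,-90],[0.003,0.002,-0.1],40]
    - [[270,-75,-90],[0.003,0.002,-0.1],40]
    - [[280,-78,-90],[0.003,0.002,-0.1],40]
    - [[280,-78,-90],[0.003,0.002,-0.1],40]

```text
clock: 3.48
eef_pos: [0.4797, 0.0174, 0.1815]
tool_rot: [0.73, 0.684, 0.0, -0.0]
ft_force: [-0.4, -0.2, -1.0]
grip_width: 0.0435
```

```bash
python3 - <<'E'
from h import *
import cv2
st(); c=get_calibration("wrist"); cv2.imwrite("pics/w2.png",camera("wrist")[:,:,::-1])
m=1e-3;q=[.5653,.0093,-.0693]
P=np.array([(100,105,12),(100,-105,12),(-115,105,12),(-115,-105,12),(82.5,37,52),(82.5,-37,52),(68.5,37,52),(-35,45,56),(118,0,35)])*m
print(projw(c,place(q,P)).round())
row([.4805,.0152,.094],down(-.0693))
E
```

```text
t 3.48 p [0.4797 0.0174 0.1815] F [-0.4 -0.2 -1. ] g 43.5 q [ 0.04  0.29 -0.26  1.02  0.    1.67]
[[529.  95.]
 [491. 297.]
 [283.  75.]
 [290. 307.]
 [532. 178.]
 [514. 261.]
 [520. 178.]
 [398. 163.]
 [542. 214.]]
row [-0.6, 0.5, 87.5] [0.0002, 0.0005, 0.0031] n>=2.1
```

View pics/w2.png

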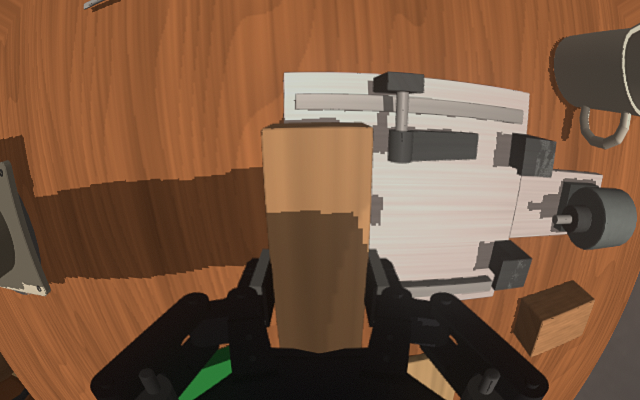

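The batten is gripped squarely, with its end at (263..372,127). The bed corners at (529,93), (491,296) and (285,73) match the prediction to 1–2 px. Next I'll lower it at the entry point.

>>> send_rows:
  moves:
    - [[-0.5,0.5,30],[0,0,0.003],40]
    - [[-0.5,0.5,60],[0,0,0.003],40]
    - [[-0.5,0.5,78],[0,0,0.003],40]
    - [[-0.5,0.5,84],[0,0,0.003],40]
    - [[-0.5,0.5,86],[0,0,0.003],40]
    - [[-0.5,0.5,87],[0,0,0.003],40]
    - [[-0.5,0.5,88],[0,0,0.003],40]
    - [[-0.5,0.5,88],[0,0,0.003],40]
    - [[-0.5,0.5,88],[0,0,0.003],40]

```text
clock: 4.28
eef_pos: [0.4814, 0.0152, 0.0946]
tool_rot: [0.731, 0.682, 0.001, 0.001]
ft_force: [0.8, -0.2, -0.5]
grip_width: 0.0438
```

```bash
python3 - <<'E'
from h import *
st()
row([*place([.5653,.0093,-.0693],[[.060,0,0]])[0][:2],.0924],down(-.0693))
E
```

```text
t 4.28 p [0.4814 0.0152 0.0946] F [ 0.8 -0.2 -0.5] g 43.8 q [ 0.03  0.41 -0.37  0.8  -0.    1.67]
row [-0.0, 144.1, 2.6] [0.0026, 0.0003, -0.0002] n>=3.5
```

>>> send_rows:
  moves:
    - [[0,0,1.5],[0.002,0,0],40]
    - [[0,10,1.5],[0.002,0,0],40]
    - [[0,23,1.5],[0.002,0,0],40]
    - [[0,36,1.5],[0.002,0,0],40]
    - [[0,49,1.5],[0.002,0,0],40]
    - [[0,62,1.5],[0.002,0,0],40]
    - [[0,75,1.5],[0.002,0,0],40]
    - [[0,88,1.5],[0.002,0,0],40]
    - [[0,101,1.5],[0.002,0,0],40]
    - [[0,114,1.5],[0.002,0,0],40]
    - [[0,125,1.5],[0.002,0,0],40]
    - [[0,130,1.5],[0.002,0,0],40]

```text
clock: 5.28
eef_pos: [0.6127, 0.0062, 0.0939]
tool_rot: [0.731, 0.682, 0.001, 0.001]
ft_force: [-0.0, -0.9, -0.8]
grip_width: 0.0439
```

```bash
python3 - <<'E'
from h import *
st()
row([*place([.5653,.0093,-.0693],[[.060,0,0]])[0][:2],.0924],down(-.0693))
E
```

```text
t 5.28 p [0.6127 0.0062 0.0939] F [-0.  -0.9 -0.8] g 43.9 q [ 0.01  0.62  0.01  0.96 -0.    1.65]
row [-0.2, 12.5, 1.5] [0.0026, 0.0002, -0.0] n>=0.3
```

>>> send_rows:
  moves:
    - [[0,2,0.5],[0.002,0,0],40]
    - [[0,5,1],[0.002,0,0],40]
    - [[0,8,1],[0.002,0,0],40]
    - [[0,10,1],[0.002,0,0],40]
    - [[0,11,1],[0.002,0,0],40]
    - [[0,11,1],[0.002,0,0],40]

```text
clock: 5.78
eef_pos: [0.6238, 0.0054, 0.093]
tool_rot: [0.731, 0.682, 0.0, 0.0]
ft_force: [0.4, 0.3, -1.0]
grip_width: 0.0436
```

>>> send_rows:
  moves:
    - [[0,0.5,0],[0,0,0],40]
    - [[0,1,0],[0,0,0],40]
    - [[0,1.5,0],[0,0,0],40]
    - [[0,1.5,0],[0,0,0],40]

```text
clock: 6.12
eef_pos: [0.6253, 0.0053, 0.0931]
tool_rot: [0.731, 0.682, 0.0, 0.0]
ft_force: [-0.2, -0.7, -0.9]
grip_width: 0.0438
```

```bash
python3 - <<'E'
from h import *
st()
row([*place([.5653,.0093,-.0693],[[.060,0,0]])[0][:2],.0924],down(-.0693))
E
```

```text
t 6.12 p [0.6253 0.0053 0.0931] F [-0.2 -0.7 -0.9] g 43.8 q [ 0.01  0.64  0.05  0.98 -0.    1.65]
row [-0.2, -0.1, 0.7] [0.0009, 0.0002, -0.0] n>=0.0
```

No contact yet, so I'll creep on in small steps.

>>> send_rows:
  moves:
    - [[0,0.7,0.3],[0,0,0],40]
    - [[0,1.4,0.3],[0,0,0],40]
    - [[0,1.5,0.3],[0,0,0],40]

```text
clock: 6.37
eef_pos: [0.6257, 0.0053, 0.0926]
tool_rot: [0.731, 0.682, -0.001, -0.001]
ft_force: [-4.3, 0.5, 2.4]
grip_width: 0.0436
```

>>> send_rows:
  moves:
    - [[0,0.7,0],[0,0,0],40]
    - [[0,1.4,0],[0,0,0],40]
    - [[0,1.5,0],[0,0,0],40]

```text
clock: 6.62
eef_pos: [0.6259, 0.0053, 0.0926]
tool_rot: [0.731, 0.682, -0.002, -0.002]
ft_force: [-7.2, 0.0, 4.0]
grip_width: 0.0436
```

View now.

```bash
python3 - <<'E'
from h import *
import cv2
st(); c=get_calibration("wrist"); cv2.imwrite("pics/w3.png",camera("wrist")[:,:,::-1])
E
```

```text
t 6.62 p [0.6259 0.0053 0.0926] F [-7.2  0.   4. ] g 43.6 q [0.01 0.65 0.06 0.99 0.   1.65]
```

View pics/w3.png

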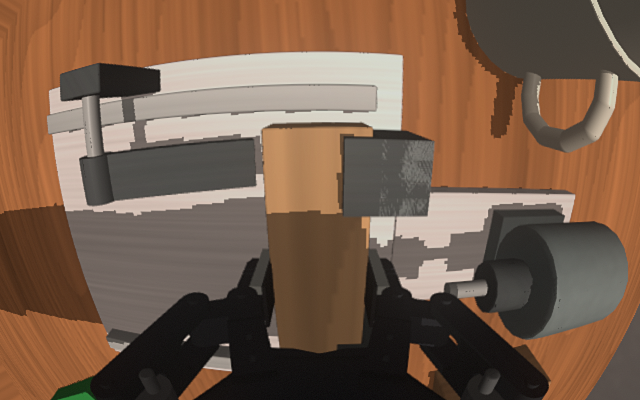

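The catch tip (column 255) has dropped to rest behind the batten's rear edge (column 263), and the batten is under the left lip. Next I'll open slightly and use the rear finger at mid length to square it against both stops.

>>> send_rows:
  moves:
    - [[0,-0.5,-1],[0,0,0],52]
    - [[0,-0.5,-1],[0,0,0],52]
    - [[0,-0.5,-1],[0,0,0],52]
    - [[0,1,-1],[0,0,0],52]
    - [[0,2,-1],[0,0,0],52]
    - [[0,3,-1],[0,0,0],52]

```text
clock: 7.17
eef_pos: [0.6293, 0.005, 0.0937]
tool_rot: [0.731, 0.682, -0.001, -0.001]
ft_force: [-0.6, 0.5, -0.3]
grip_width: 0.052
```

>>> send_rows:
  moves:
    - [[0,0.7,0],[0,0,0],52]
    - [[0,1.4,0],[0,0,0],52]
    - [[0,2,0],[0,0,0],52]

```text
clock: 7.42
eef_pos: [0.6303, 0.005, 0.0934]
tool_rot: [0.731, 0.682, -0.002, -0.003]
ft_force: [-5.2, 0.2, 3.5]
grip_width: 0.0518
```

>>> send_rows:
  moves:
    - [[0,-2,0],[0,0,0],52]
    - [[0,-4,0],[0,0,0],56]
    - [[0,-4,0],[0,0,0],56]
    - [[0,-4,-15],[0,0,0],56]
    - [[0,-4,-45],[0,0,0],56]
    - [[0,-4,-85],[0,0,0],56]
    - [[0,-10,-125],[0,0,0],30]
    - [[0,-35,-160],[0,0,0],0]
    - [[0,-70,-180],[0,0,0],0]
    - [[0,-100,-190],[0,0,0],0]
    - [[0,-100,-190],[0,0,0],0]

```text
clock: 8.33
eef_pos: [0.5284, 0.0122, 0.2879]
tool_rot: [0.731, 0.682, -0.001, -0.002]
ft_force: [0.3, -0.2, -0.8]
grip_width: 0.0001
```

```bash
python3 - <<'E'
from h import *
import cv2,json
st(); c=get_calibration("wrist"); a=camera("wrist")[:,:,::-1]; cv2.imwrite("pics/w4.png",a)
json.dump({k:np.array(v).tolist() for k,v in c.items()},open("w4.json","w"))
q=[.521,.2853,-.06]
print(projw(c,place(q,[[0,.036,.12],[0,-.036,.12]])))
t=cv2.imread("pics/top0.png")
t=camera("top")[:,:,::-1]; cv2.imwrite("pics/top1.png",t)
i=cv2.resize(t[150:255,195:395],(800,420),interpolation=cv2.INTER_CUBIC); cv2.imwrite("pics/top1c.png",i)
E
```

```text
t 8.33 p [0.5284 0.0122 0.2879] F [ 0.3 -0.2 -0.8] g 0.1 q [0.02 0.31 0.05 1.32 0.   1.66]
[[ 290.54321412 -132.18403188]
 [ 289.04403198  -74.8763282 ]]
```

View pics/w4.png

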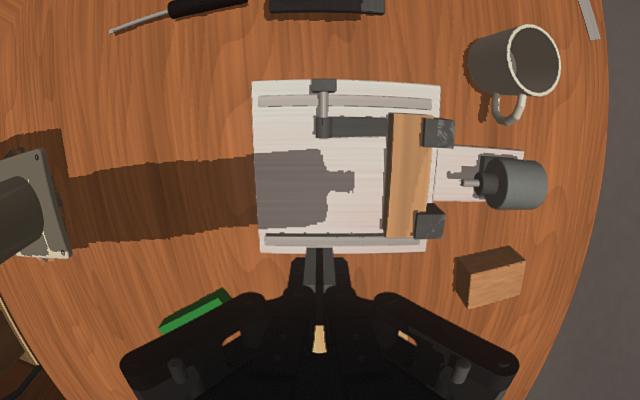

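The wrist view shows the batten (columns 387–430) square against both stops, with the catch tip down right behind it. Now the start button: I'll work out a stand-off pose on its axis.

```bash
cat >> h.py <<'E'
def press(S,yaw,out):  # TCP pose with tips `out` m above button top S
    Z=Ro.from_euler("z",yaw); M=Z.as_matrix()@np.c_[-U,[0,1,0],-N]
    return np.array(S)+Z.apply(N)*(out+.073),Ro.from_matrix(M)
E
python3 - <<'E'
from h import *
print(bot.tips_ahead)
p,r=press(place([.521,.2853,-.06],[[0,.036,.12]])[0],-.06,.11); print(p); row(p,r)
E
```

```text
0.0726
[0.40574024 0.32828879 0.26018613]
row [306.8, -147.7, 25.9] [-0.552, -0.5471, -1.5095] n>=13.6
```

>>> send_rows:
  moves:
    - [[10,-15,-10],[-0.04,-0.04,-0.11],0]
    - [[40,-35,-10],[-0.08,-0.08,-0.22],0]
    - [[70,-60,-10],[-0.12,-0.12,-0.33],0]
    - [[100,-80,-10],[-0.16,-0.16,-0.44],0]
    - [[130,-95,-10],[-0.2,-0.2,-0.54],0]
    - [[160,-110,-5],[-0.24,-0.24,-0.65],0]
    - [[190,-120,0],[-0.28,-0.28,-0.76],0]
    - [[220,-130,5],[-0.32,-0.32,-0.87],0]
    - [[250,-140,10],[-0.36,-0.36,-0.98],0]
    - [[275,-145,15],[-0.4,-0.4,-1.09],0]
    - [[295,-148,20],[-0.44,-0.44,-1.2],0]
    - [[307,-148,26],[-0.48,-0.475,-1.31],0]

```text
clock: 9.43
eef_pos: [0.4055, 0.3324, 0.2591]
tool_rot: [0.13, 0.943, -0.008, 0.307]
ft_force: [0.2, 0.2, 0.0]
grip_width: -0.0
```

```bash
python3 - <<'E'
from h import *
st();p,r=press(place([.521,.2853,-.06],[[0,.036,.12]])[0],-.06,.11); row(p,r)
E
```

```text
t 9.43 p [0.4055 0.3324 0.2591] F [0.2 0.2 0. ] g -0.0 q [ 0.92  0.14 -0.37  0.73 -0.54  1.1 ]
row [-1.7, -3.8, -0.3] [-0.0683, -0.07, -0.192] n>=1.7
```

>>> send_rows:
  moves:
    - [[-1,-2,0],[-0.035,-0.035,-0.1],0]
    - [[-2,-4,0],[-0.068,-0.07,-0.192],0]
    - [[-2,-4,0],[-0.068,-0.07,-0.192],0]
    - [[-2,-4,0],[-0.068,-0.07,-0.192],0]

```text
clock: 9.77
eef_pos: [0.4061, 0.3281, 0.259]
tool_rot: [0.029, 0.94, -0.011, 0.341]
ft_force: [0.2, -0.8, 0.8]
grip_width: 0.0001
```

```bash
python3 - <<'E'
from h import *
import cv2,json
st(); c=get_calibration("wrist"); a=camera("wrist")[:,:,::-1]; cv2.imwrite("pics/w5.png",a)
json.dump({k:np.array(v).tolist() for k,v in c.items()},open("w5.json","w"))
q=[.521,.2853,-.06]
print(projw(c,place(q,[[0,.036,.12],[0,-.036,.12]])).round())
E
```

```text
t 9.77 p [0.4061 0.3281 0.259 ] F [ 0.2 -0.8  0.8] g 0.1 q [ 0.92  0.1  -0.47  0.57 -0.56  0.85]
[[319. 199.]
 [238. 199.]]
```

View pics/w5.png

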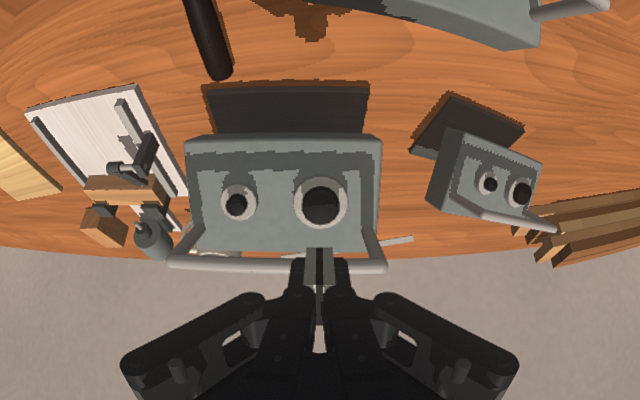

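The start button top is at about (321,206) in its collar (columns 294–347), and the small button is at (238,205) to its left. The guard bar runs along row 264 between posts at about columns 172 and 383. I'll fit the button's position from these, together with the top view.

```bash
python3 - <<'E'
from h import *
import json
cw=json.load(open("w5.json")); ct=get_calibration("top")
Y=np.array([0,1,0]); 
P=np.array([0*Y,-.072*Y, -.036*Y-.080*Y+.03*U+.042*N, -.036*Y+.08*Y+.03*U+.042*N, -.012*N+.024*Y,-.012*N-.024*Y])
uw=np.array([(320.5,206),(237,205),(174,264),(382,264),(347,205),(294,205)])
ut=np.array([(195+u/2.66,115+v/2.657) for u,v in [(205,262),(18,245)]]) # guard ends in top
def X(q): return q[:3]+Ro.from_euler("z",q[3]).apply(P)
def f(q,w=1): 
    x=X(q); return np.r_[(projw(cw,x)-uw).ravel(), w*(proj(ct,x[2:4])-ut).ravel()]
for w in(0,1):
    r=least_squares(f,[.523,.321,.12,-.06],args=(w,)); print(w,r.x.round(4),r.fun.round(1))
E
```

```text
0 [ 0.5157  0.3234  0.1336 -0.0534] [ 0.8  1.9 -1.5  3.1  0.6 -2.5 -1.   0.9  2.3 -1.9 -0.8 -1.7 -0.  -0.
 -0.   0. ]
1 [ 0.5163  0.3231  0.1333 -0.0542] [ 0.4  2.  -1.6  3.1  0.6 -2.7 -1.6  0.8  1.9 -1.8 -1.  -1.6 -4.  -0.7
 -0.6  0.4]
```

```bash
python3 - <<'E'
from h import *
for o in(.02,):
    p,r=press([.516,.323,.1333],-.054,o); row(p,r)
E
```

```text
row [-2.8, 1.0, 74.3] [-0.0053, -0.0012, -0.0068] n>=1.8
```

>>> send_rows:
  moves:
    - [[-3,1,20],[-0.005,0,-0.007],0]
    - [[-3,1,45],[-0.005,0,-0.007],0]
    - [[-3,1,65],[-0.005,0,-0.007],0]
    - [[-3,1,74],[-0.005,0,-0.007],0]
    - [[-3,1,74],[-0.005,0,-0.007],0]

```text
clock: 10.23
eef_pos: [0.4571, 0.3256, 0.2029]
tool_rot: [0.026, 0.94, -0.011, 0.34]
ft_force: [-0.9, -0.5, -0.0]
grip_width: -0.0
```

```bash
python3 - <<'E'
from h import *
import cv2
st(); cv2.imwrite("pics/w6.png",camera("wrist")[100:400,120:520,::-1])
p,r=press([.516,.323,.1333],-.054,0); row(p,r)
E
```

```text
t 10.23 p [0.4571 0.3256 0.2029] F [-0.9 -0.5 -0. ] g -0.0 q [ 0.82  0.22 -0.5   0.37 -0.52  0.75]
row [0.0, 0.3, 19.3] [-0.0026, -0.0028, -0.0009] n>=0.5
```

View pics/w6.png

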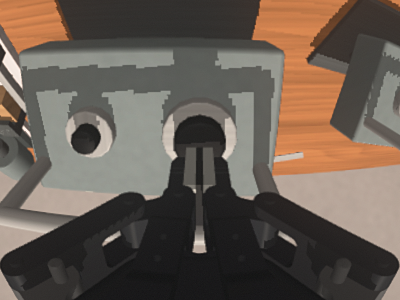

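In this crop the closed fingers (column 200) are centred on the wide button (200,130). The small button, at (86,137), is well clear. I'll creep down with force checks.

>>> send_rows:
  moves:
    - [[0,0,5],[0,0,0],0]
    - [[0,0,10],[0,0,0],0]
    - [[0,0,14],[0,0,0],0]
    - [[0,0,16],[0,0,0],0]
    - [[0,0,18],[0,0,0],0]
    - [[0,0,18],[0,0,0],0]

```text
clock: 10.78
eef_pos: [0.4683, 0.3252, 0.1901]
tool_rot: [0.026, 0.94, -0.01, 0.341]
ft_force: [-0.1, 0.1, 0.6]
grip_width: -0.0001
```

>>> send_rows:
  moves:
    - [[0,0,1.5],[0,0,0],0]
    - [[0,0,3],[0,0,0],0]
    - [[0,0,4],[0,0,0],0]
    - [[0,0,4],[0,0,0],0]

```text
clock: 11.12
eef_pos: [0.4709, 0.3252, 0.1871]
tool_rot: [0.026, 0.94, -0.01, 0.341]
ft_force: [-0.7, 0.3, 1.6]
grip_width: -0.0
```

>>> send_rows:
  moves:
    - [[0,0,1],[0,0,0],0]
    - [[0,0,2],[0,0,0],0]
    - [[0,0,3],[0,0,0],0]
    - [[0,0,3],[0,0,0],0]

```text
clock: 11.45
eef_pos: [0.4729, 0.3251, 0.1848]
tool_rot: [0.026, 0.94, -0.01, 0.341]
ft_force: [-2.0, -0.6, 2.4]
grip_width: 0.0003
```

>>> send_rows:
  moves:
    - [[0,0,1],[0,0,0],0]
    - [[0,0,2],[0,0,0],0]
    - [[0,0,3],[0,0,0],0]
    - [[0,0,3],[0,0,0],0]

```text
clock: 11.78
eef_pos: [0.4749, 0.3249, 0.1825]
tool_rot: [0.026, 0.94, -0.01, 0.341]
ft_force: [-3.7, 0.1, 3.4]
grip_width: 0.0001
```

>>> send_rows:
  moves:
    - [[0,0,1],[0,0,0],0]
    - [[0,0,2],[0,0,0],0]
    - [[0,0,2],[0,0,0],0]

```text
clock: 12.03
eef_pos: [0.4755, 0.3249, 0.1817]
tool_rot: [0.026, 0.94, -0.01, 0.341]
ft_force: [-11.4, -1.8, 10.4]
grip_width: 0.0001
```

>>> send_rows:
  moves:
    - [[0,0,1],[0,0,0],0]
    - [[0,0,2],[0,0,0],0]
    - [[0,0,2],[0,0,0],0]

```text
clock: 12.28
eef_pos: [0.4756, 0.3249, 0.1815]
tool_rot: [0.025, 0.94, -0.01, 0.341]
ft_force: [-19.0, -3.4, 18.4]
grip_width: 0.0001
```

The push is against the hard stop: the force jumped to 26 N with no further travel, so the button is fully down. Backing out along the axis.

>>> send_rows:
  moves:
    - [[0,0,-3],[0,0,0],0]
    - [[0,0,-8],[0,0,0],0]
    - [[0,0,-15],[0,0,0],0]
    - [[0,0,-30],[0,0,0],0]
    - [[0,0,-60],[0,0,0],0]
    - [[0,0,-90],[0,0,0],0]
    - [[0,0,-110],[0,0,0],0]
    - [[0,0,-110],[0,0,0],0]

```text
clock: 12.95
eef_pos: [0.4048, 0.3304, 0.2698]
tool_rot: [0.025, 0.939, -0.007, 0.343]
ft_force: [1.0, 0.5, -0.1]
grip_width: -0.0001
```

```bash
python3 - <<'E'
from h import *
import cv2
st(); a=camera("wrist")[40:290,0:400,::-1]; t=camera("top")[110:260,190:430,::-1]
t=cv2.resize(t,(400,250),interpolation=cv2.INTER_CUBIC)
cv2.imwrite("pics/fin.png",np.hstack([a,t]))
E
```

```text
t 12.95 p [0.4048 0.3304 0.2698] F [ 1.   0.5 -0.1] g -0.1 q [ 0.92  0.08 -0.46  0.59 -0.56  0.85]
```

View pics/fin.png

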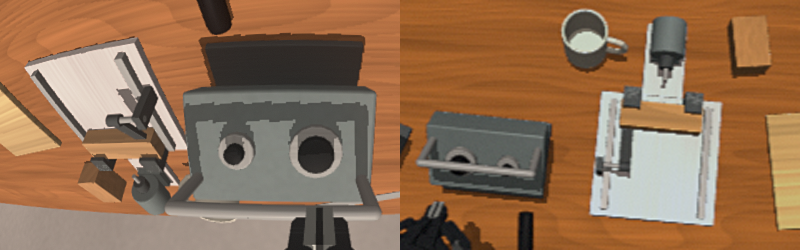

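The button has sprung back. The batten lies against both stops with the catch behind it, and the mug, carton and screwdriver have not moved. The robot touches nothing, so I'm handing in.

```bash
python3 -c "
from workcell import order; print(order.job_done())"
```

```text
the job is handed in; nothing more can be done
None
```

The job is done and handed in at about 13 s on the robot's clock, well inside the 67 s limit.

- **Batten:** I gripped it at mid length, set it down at the entry and slid it flat under the catch until it met the stops at about 7 N. I then opened the gripper slightly and pushed it square with the rear finger at about 5 N. The wrist and top pictures show it square against both stops, with the catch down behind it.
- **Start button:** I pressed it along its tilted axis afterwards. The force rose from about 2 to 5 N over the travel, then to about 26 N at the hard stop with no further movement, so it went fully down. In the last picture it looks fully out again.
- **Other items:** the small button was not touched. The mug, carton and screwdriver look unmoved, and the arm is clear with nothing in contact.

**Disagreements:** the stops were about 1 mm further on than my estimate. The start button was about 13 mm higher than the nominal 0.12 m. I dealt with both by watching the force during the approach. My final fit of the button position left errors of 2–4 px, which the button's width covers. The check that the catch dropped is by picture only, because its angle is not in the state readings.

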